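# Clamp the jar and unscrew its tight cap

### The job

Brace the amber jar in its bench clamp by turning the clamp's black bar knob clockwise until its pointed end lines up with the long index line that points at the jar, and leave the knob there. Then unscrew the jar's tight cap anticlockwise without the jar turning along, stop turning when the thread lets go (a bit less than a fifth of a turn), and lift the cap straight up, level, until it is about two centimetres clear of the mouth. Finish while still holding the cap there, just above the jar; leave the other things alone.

Things in the scene. Friction and masses are not known exactly. Their poses are not given: they have to be found in the camera images.
- clamp: Jar clamp fixed on the bench; origin on the bench top. Plywood base 244 x 104 x 12 mm; wooden V-block at its +x end, black sprung jaw, grey knob housing at its -x end (dial top at 45 mm); all but the knob below 60 mm. The jar stands on the base at x = +60 mm, y = 0; the knob's upright axis is at x = -78 mm, y = 0. The dial's long black index line runs along +x from that axis, to the jar.
- knob_grip (a point): Grip point of the black bar knob, on its upright axis, 68 mm above the bench. The bar is 14 mm wide, 52 mm long and reaches from 49 to 79 mm above the bench (dial below it at 45 mm). Site x runs along the bar to its narrow pointed end (28 mm from the axis), y across the 14 mm, z up.
- clamp_knob (a joint): Knob angle (rad), growing clockwise seen from above: starts at 0 to 0.3, on the index line at 1.20, overtightened beyond 1.5. Friction 0.16 N m, up to 0.3 N m under load; stays where left. Drives the jaw 7 mm per rad: it meets the jar at about 0.7, shifts it 1 to 3 mm into the V and presses 17 N at the mark. Well short of the mark the jar turns with its cap.
- jar_mouth (a point): Centre of the jar's mouth on its upright axis, 102 mm above the bench, under the cap at first; z up. The loose amber jar is 90 mm high, 64 mm in diameter up to 55 mm, then a neck 37 mm in diameter (49 mm over its thread ridges).
- jar: The same jar; origin at the centre of its foot, z up.
- jar_side (a point): A point on the jar's outer wall, 32 mm from its axis, 30 mm above its foot; shows whether the jar has turned or shifted.
- jar_thread (a joint): How far the cap is unscrewed (rad), anticlockwise from above; read on the grey collar under it, which turns with it (play 0.05 rad, drag 0.3 N m) and stays on the jar. 0 = shut. Up to about 0.85 the cap has only 2 mm of upward play; from 0.9 to 1.5 it lifts straight off (aim for 1.15); beyond that the next thread catches. It does not rise by itself: turn it at constant height.
- cap_center (a point): Centre of the loose bare-metal cap (60 mm diameter, ribbed rim, 24 mm high: 12 mm above and below this point, 60 g), z up. Screwed on, it is 94 mm above the bench, 8 mm below the mouth's height, and its lower edge overlaps the neck by 20 mm. Grip across the diameter from above, in any direction, at this height or up to 4 mm higher.
- cap: The same cap; origin at the centre of its lower edge, 12 mm below cap_center.
- tape_center (a point): Bystander: centre of a small roll of black tape, 60 mm diameter, 18 mm high, lying beside the clamp.
- tin_center (a point): Bystander: centre of an open tin of screws, 74 mm diameter, 52 mm high, standing beside the clamp.
Things that resemble listed ones, but are neither listed nor needed, are in the scene too. Of the things that look like the cap, the smallest one is meant.

How it is judged:
By the outcome, as a careful person would: the job done as asked, in the order asked, and still so for the second after the job is handed in, while the arm keeps its last pose, push and grip.
It also fails if it takes over 45 s, if anything falls off the work surface, if the arm or the gripper's body presses on something with over 40 N, if the wrist force passes 120 N, or if a joint passes its speed limit or range.

### The arm

A 6-joint arm with a two-finger parallel gripper is mounted at the origin on a cart in front of the work surface, level with it; the furniture and walls round the work are solid. World frame = base frame: x ahead of the robot, y to its left, z up, the work surface at z = 0. Lengths are in m, angles in degrees, forces in N, time in s.
With the tool pointing down it reaches from about 0.4 to 0.825 m from the base axis. Payload 7 kg.
Tool frame: the origin (TCP) lies on the front face of the gripper's body, between the roots of the fingers; the fingertips stand 66 mm ahead of it and the grasp point (between the pads) lies 47 mm ahead of it (nose_length is the distance from the TCP to the fingertips, in m); y points along the fingers, z is the direction in which the jaws open and shut, and the axes are right-handed (so a half turn about y gives the same grasp; the last joint's range is limited). The gripper opens to 88 mm and grips with 3 to 60 N. Pads are 19 mm wide; open, the fingers measure 130 mm over their backs; the gripper's body (78 mm by 193 mm) begins 47 mm behind the grasp point.
Start: joints at [88.069, 20.546, 0.682, 0, -70.136, -16.507], TCP at [0.213, 0.64, 0.292] pointing down, gripper open.
Joint ranges: [-176.03, 176.03], [-82.01, 121.73], [-58.28, 71.71], [-173.87, 95.51], [-174.79, -0.11], [-173.66, 173.66]. Speed limits (degrees/s): [136.94, 136.94, 172.46, 180, 180, 180].

### API

Orientations are given as [roll, pitch, yaw] about the fixed x, y, z axes, in that order (R = Rz(yaw) Ry(pitch) Rx(roll)).
In Python, from plant import get_state, capture, close_job, nose_length gives the robot as it stands.
- The arm moves only by the tool apply_moves, never from a script. Its argument "rows" is a list of rows, each a list of 2 entries, a list of its own where there are three numbers: the shift along the tool's x, y, z in m, then the turn about the tool's y in degrees. In form: [[[tx, ty, tz], yaw], ...]. A call has 1 to 20 rows; each row is the pose to reach, as a shift and turn from the pose commanded when the call began, along the tool's axes at that moment; what a row does not reach only later rows make up. A row lasts 1/8 s, in which the tool goes at most 62.5 mm and 10.7 degrees, less where a joint would pass 70% of its speed; a pose out of reach is approached as far as the arm can. A call with a gripper value outside its range is refused whole. "gripper" is the opening, from 0 (shut) to 1 (fully open), set as the call begins (left out, the last holds). The fingers move at their own pace and stop on an object; "grip_force" is the grip in N (left out, the last holds). Time passes only in rows, so rows that repeat a pose let the fingers close. It gives the time, the measured TCP pose, the force and the opening at its end, in the units of the state.
- get_state(): the state, without advancing time (a new reading comes with each control period).
- capture(name): name is "side" or "top" or "wrist"; returns a dict with "pixels" (384x512x3 uint8, blue, green, red), "z_map" (384x512 float32, m along the optical axis (not along the pixel's ray), 0 where there is no reading), "intrinsics" (3x3 intrinsics, pixels), "rvec" (rotation vector, rad) and "tvec" (3), from world to camera coordinates, as OpenCV has them; the wrist camera has in their place "mount" (4x4, takes a point from camera to tool coordinates, whose origin is the TCP and whose axes are the tool frame's). Camera axes: x right, y down, z forward; pixel columns grow to the right and rows downward; lengths in m; the calibration is good to about 2 mm. A picture is of the moment at which its call begins: read the wrist's pose just before it.
- close_job(): hands the job in, once; it reports no verdict.
The state is a dict: "time_s": time; "joints": joint angles; "qd": joint speeds; "joint_torque": joint torques, N m; "tcp_pos": TCP position; "eef_rot": TCP orientation; "contact_force": force on the tool from outside, world axes, zero at the start; "moment": the same for the moment, N m; "gripper_width": finger opening in m.
Only numpy, scipy, OpenCV 4.12 (cv2) and the standard library are available. Lean on these libraries where they do the work, as an engineer would, in place of code of your own. Each camera call takes 0.05 s, during which the arm holds its last target.

## Working session

There is one attempt and no reset: what is moved stays moved. The work goes in short steps, Python scripts to look and compute and a tool call to move; the robot and the scene stay as the last step left them, time stands still between calls to the robot, and variables do not carry over. Pictures are saved under pics/ and viewed, and the job is handed in when it is done.

Besides the shell and the picture viewer there is one more tool, called after "Emit:" as name(argument=value, ...), one argument or row to a line, values as JSON. apply_moves: Moves the arm, as the interface text tells. Its arguments: {"type":"object","properties":{"rows":{"type":"array"},"gripper":{"type":"number"},"grip_force":{"type":"number"}},"required":["rows"]}

```bash
ls; mkdir -p pics
cat > h.py <<'E'
import numpy as np, cv2
from plant import get_state, capture, nose_length
def P(c):
    R=cv2.Rodrigues(np.array(c["rvec"],float))[0]; return R,np.array(c["tvec"],float).ravel()
def ray(c,u,v,z):
    R,t=P(c);K=np.array(c["intrinsics"]);d=R.T@np.linalg.inv(K)@np.array([u,v,1.]);o=-R.T@t
    return o+d*(z-o[2])/d[2]
def proj(c,X):
    p,_=cv2.projectPoints(np.array(X,float).reshape(-1,1,3),np.array(c["rvec"],float),np.array(c["tvec"],float),np.array(c["intrinsics"],float),None);return p.reshape(-1,2)
def cloud(c):
    R,t=P(c);K=np.array(c["intrinsics"]);z=c["z_map"];v,u=np.mgrid[:z.shape[0],:z.shape[1]]
    X=np.stack([(u-K[0,2])/K[0,0]*z,(v-K[1,2])/K[1,1]*z,z],-1)
    return (X-t)@R
E
python3 - <<'E'
from h import *
import pickle
print(get_state(), nose_length)
for n in ["top","side","wrist"]:
    c=capture(n); pickle.dump(c,open(n+'0.pkl','wb')); cv2.imwrite(f'pics/{n}0.png',cv2.resize(c["pixels"],(768,576)))
    if n!="wrist":
        R,t=P(c); print(n,-R.T@t,c["intrinsics"][0])
    else: print(c["mount"])
E
```

```text
pics
{'time_s': 0.0, 'joints': array([ 8.80697808e+01,  2.05888103e+01,  6.32572120e-01, -2.08518228e-02,
       -7.01352403e+01, -1.65062258e+01]), 'qd': array([ 0.09701158, -0.06584771,  0.04216598,  0.01026894,  0.05757996,
        0.1012101 ]), 'joint_torque': array([-9.23747939e-04, -5.82714558e+01,  2.93051273e+01,  6.99724853e+00,
        6.86983185e-03, -1.68769852e-04]), 'tcp_pos': array([0.21336992, 0.63997411, 0.29124079]), 'eef_rot': array([-8.99067215e+01,  7.19916147e-03,  1.61556460e+02]), 'contact_force': array([-0.95762739,  0.53865515, -0.89959817]), 'moment': array([-0.02612225,  0.07086258, -0.04058509]), 'gripper_width': 0.08712361052821858} 0.0656
top [ 0.33653745 -0.18520752  1.01881285] [481.30881162   0.         256.88471584]
side [ 0.30404556 -0.89871515  0.53366033] [354.05536517   0.         253.94749354]
[[ 1.06217042e-03  9.52255657e-01  3.05299912e-01 -8.33611423e-02]
 [-2.08443981e-04 -3.05299867e-01  9.52256241e-01 -9.35602009e-02]
 [ 9.99999414e-01 -1.07509634e-03 -1.25788528e-04 -7.76993673e-05]
 [ 0.00000000e+00  0.00000000e+00  0.00000000e+00  1.00000000e+00]]
```

View pics/top0.png

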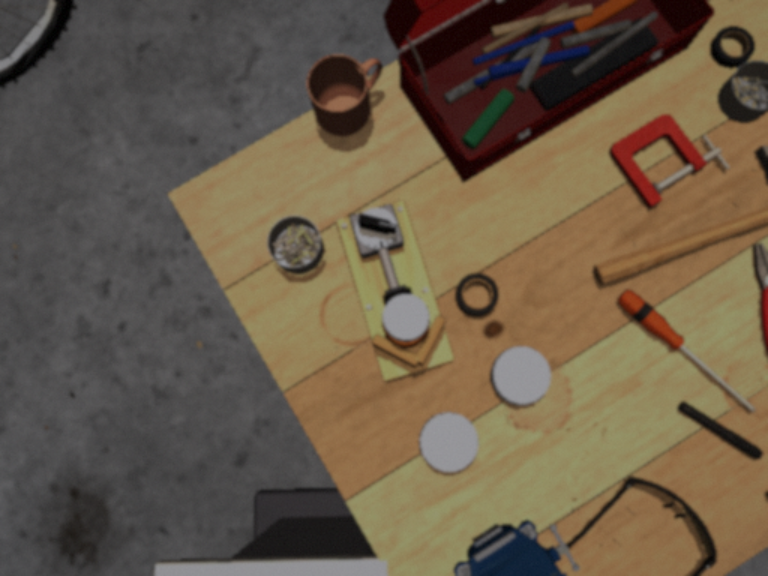

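View pics/side0.png

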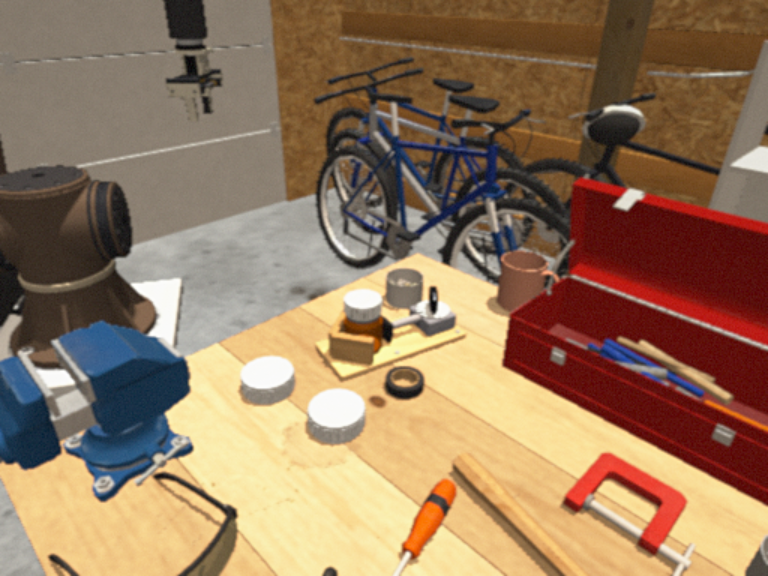

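View pics/wrist0.png

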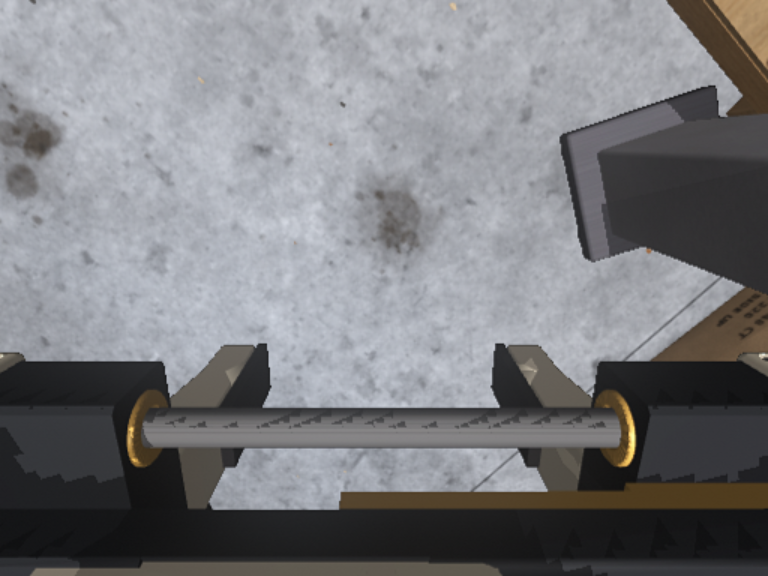

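Top view, in 768-wide pixels. The cap could be the disc on the jar at (406,317), or the loose discs at (520,376) and (449,443). I choose (406,317), which sits in the clamp. The knob is the black bar at (377,223), not the jaw screw at (398,296). Next I'll crop closely and measure.

Run:
```python
from h import *
import pickle
c=pickle.load(open('top0.pkl','rb')); im=c["pixels"]; X=cloud(c)
cr=im[125:260,170:320]; cv2.imwrite('pics/crop0.png',cv2.resize(cr,(750,675),interpolation=cv2.INTER_CUBIC)[:600])
s=pickle.load(open('side0.pkl','rb')); cv2.imwrite('pics/crop0s.png',cv2.resize(s["pixels"][170:260,200:320],(800,600),interpolation=cv2.INTER_CUBIC))
hsv=cv2.cvtColor(im,cv2.COLOR_BGR2HSV)
# caps: white
m=((hsv[...,1]<40)&(hsv[...,2]>130)&(X[...,2]>0.01)&(X[...,2]<.15)).astype(np.uint8)
cs,_=cv2.findContours(m,cv2.RETR_EXTERNAL,cv2.CHAIN_APPROX_NONE)
for k in cs:
    if cv2.contourArea(k)>200:
        mm=np.zeros_like(m);cv2.drawContours(mm,[k],-1,1,-1); (e)=cv2.fitEllipse(k)
        z=np.median(X[mm>0][:,2]); print(e, z, ray(c,*e[0],z), 'diam',np.mean(e[1])*np.median(c["z_map"][mm>0])/481)
# height of a few points
for u,v in [(271,212),(347,250),(299,295),(252,148),(240,160),(235,170),(290,240)]: print((u,v),X[v,u],hsv[v,u])
```

```text
((299.14324951171875, 294.2785949707031), (37.19269561767578, 38.192848205566406), 167.82598876953125) 0.030828891923726665 [ 0.30190376 -0.24466195  0.03082889] diam 0.0756236258170183
((347.7353210449219, 249.4374542236328), (35.872283935546875, 37.15392303466797), 150.8677520751953) 0.030696323451135207 [ 0.38865794 -0.34685024  0.03069632] diam 0.07426754669153866
((270.2677001953125, 210.6573486328125), (28.530532836914062, 30.205402374267578), 77.19898986816406) 0.10536873614392289 [ 0.46234082 -0.19136653  0.10536874] diam 0.05622844800196119
(271, 212) [ 0.45989889 -0.19269984  0.10398214] [128   7 156]
(347, 250) [ 0.38770795 -0.34575607  0.02786082] [132   8 155]
(299, 295) [ 0.30046333 -0.24437243  0.02992218] [120   3 153]
(252, 148) [ 0.59416193 -0.15857027  0.08004974] [ 0  6 45]
(240, 160) [ 0.57861709 -0.13202613  0.04568469] [140   5 140]
(235, 170) [ 0.56549213 -0.11897538  0.01109294] [ 29  96 149]
(290, 240) [ 0.41226759 -0.23119572  0.01320563] [ 29  82 153]
```

View pics/crop0.png

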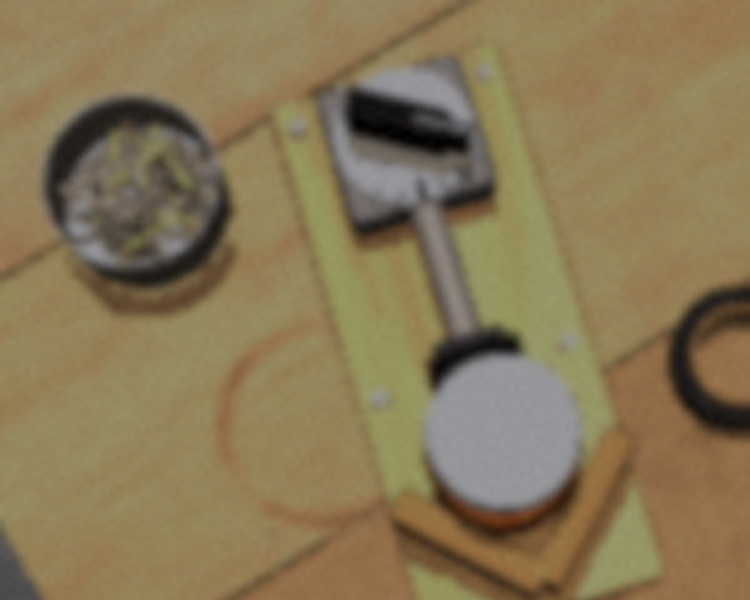

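View pics/crop0s.png

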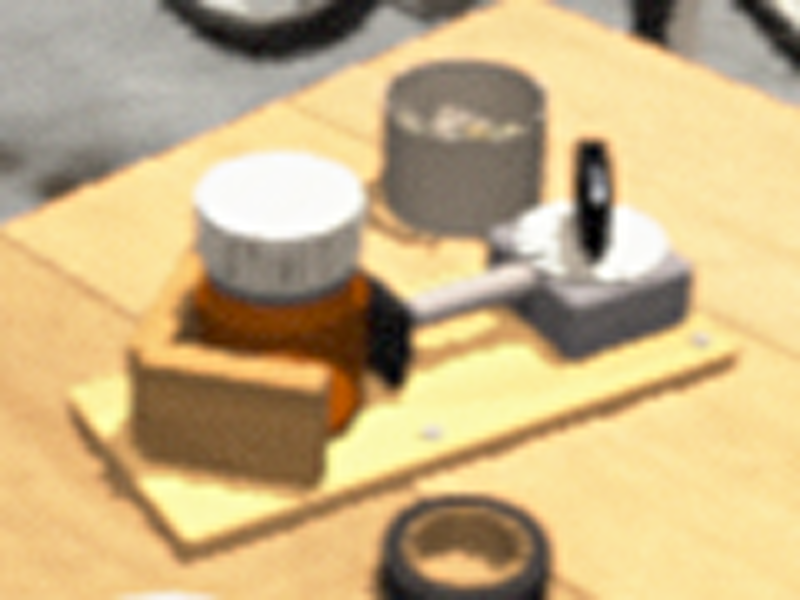

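Run:
```python
from h import *
import pickle
c=pickle.load(open('top0.pkl','rb')); im=c["pixels"]; X=cloud(c); hsv=cv2.cvtColor(im,cv2.COLOR_BGR2HSV)
reg=np.zeros(im.shape[:2],bool); reg[125:260,170:320]=1
k=reg&(hsv[...,2]<75)&(X[...,2]>.06)&(X[...,2]<.09)&(X[...,0]>.55)
p=X[k]; uv=np.argwhere(k)[:,::-1]
q=np.array([ray(c,u,v,.079)[:2] for u,v in uv]); print('knob',k.sum(),q.mean(0),np.median(p[:,2]))
r=cv2.minAreaRect((q*1000).astype(np.float32)); print(r, cv2.boxPoints(r))
# base outline by height
b=reg&(hsv[...,0]>24)&(hsv[...,0]<34)&(hsv[...,1]>70)&(X[...,2]>.006)&(X[...,2]<.02)
b=cv2.morphologyEx(b.astype(np.uint8),cv2.MORPH_OPEN,np.ones((3,3)))
n,l,st,_=cv2.connectedComponentsWithStats(b)
print(st[1:])
cv2.imwrite('pics/base.png',np.hstack([im[125:260,170:320],cv2.merge([b*255]*3)[125:260,170:320]]).repeat(2,0).repeat(2,1))
uv=np.argwhere(b)[:,::-1]; q=np.array([ray(c,u,v,.012)[:2] for u,v in uv])
r=cv2.minAreaRect((q*1000).astype(np.float32)); print(r, cv2.boxPoints(r))
# tall things map
Xv=X.copy()
for zl in (.08,.115,.2):
    m=(X[...,2]>zl)&(X[...,2]<.5)&(c["z_map"]>0); 
    d=np.hypot(X[...,0]-.594,X[...,1]+.157); d2=np.hypot(X[...,0]-.462,X[...,1]+.191)
    mm=m&(d>.05)&(d2>.05); i=np.argmin(np.where(mm,d,9)); j=np.unravel_index(i,d.shape); print(zl,j,X[j],d[j])
```

```text
knob 167 [ 0.59299296 -0.15320032] 0.07706641325651291
((592.1223754882812, -155.76748657226562), (51.21434783935547, 16.0936336517334), 73.72197723388672) [[ 577.22046 -178.09264]
 [ 592.66895 -182.60365]
 [ 607.0243  -133.44234]
 [ 591.5758  -128.93132]]
[[261 140  31  71 752]
 [227 153  29  70 620]
 [244 176   3   3   9]
 [287 225  14  19 147]
 [253 239  17  13 132]]
((509.0050354003906, -178.4927215576172), (225.20867919921875, 100.81910705566406), 15.61235523223877) [[ 386.9887  -160.24799]
 [ 414.1219  -257.34732]
 [ 631.02136 -196.73746]
 [ 603.8882   -99.63812]]
0.08 (np.int64(103), np.int64(309)) [ 0.67850896 -0.27544883  0.09849045] 0.1455056348691917
0.115 (np.int64(58), np.int64(284)) [ 0.76846259 -0.22801514  0.11554656] 0.18836227366624772
0.2 (np.int64(8), np.int64(280)) [ 0.78313769 -0.2169385   0.27360876] 0.19840788960962802
```

View pics/base.png

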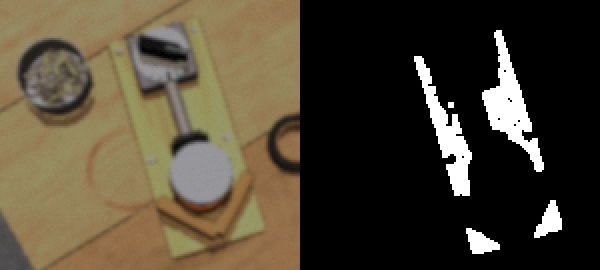

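```bash
cat >> h.py <<'E'
def move(x,y,z,yaw):
    s=get_state(); p=s["tcp_pos"]; a=np.radians(s["eef_rot"][2]); d=np.array([x,y])-p[:2]
    print("t",s["time_s"],"pos",p.round(4),"rot",s["eef_rot"].round(2),"q",s["joints"].round(1),"w",round(s["gripper_width"],4),"F",s["contact_force"].round(1),"M",s["moment"].round(2))
    print("tx %.4f ty %.4f tz %.4f turn %.2f"%(np.cos(a)*d[0]+np.sin(a)*d[1],p[2]-z,-np.sin(a)*d[0]+np.cos(a)*d[1],-((yaw-s["eef_rot"][2]+180)%360-180)))
E
python3 -c "
from h import *
move(.593,-.154,.24,73.7)"
```

```text
t 0.15 pos [0.2134 0.6401 0.2914] rot [-8.9930e+01  1.0000e-02  1.6156e+02] q [ 88.1  20.6   0.6  -0.  -70.1 -16.5] w 0.0878 F [-0.4  0.7 -0.3] M [-0.04 -0.06 -0.  ]
tx -0.6113 ty 0.0514 tz 0.6332 turn 87.86
```

Emit:
apply_moves(
  rows=[
    [[-0.02,0,0.02],3],
    [[-0.06,0,0.062],9],
    [[-0.1,0,0.104],15],
    [[-0.14,0,0.145],21],
    [[-0.18,0,0.186],27],
    [[-0.22,0,0.228],33],
    [[-0.26,0,0.269],39],
    [[-0.3,0,0.311],45],
    [[-0.34,0,0.352],51],
    [[-0.38,0,0.394],57],
    [[-0.42,0.01,0.435],63],
    [[-0.46,0.02,0.476],69],
    [[-0.5,0.03,0.518],75],
    [[-0.54,0.04,0.559],81],
    [[-0.58,0.05,0.601],85],
    [[-0.6,0.051,0.622],87],
    [[-0.611,0.051,0.633],87.9],
    [[-0.611,0.051,0.633],87.9],
    [[-0.611,0.051,0.633],87.9],
  ],
)

```text
time_s: 2.52
tcp_pos: [0.5927, -0.1526, 0.2413]
eef_rot: [-90.0, -0.0, 73.7]
contact_force: [0.5, 0.3, 0.2]
gripper_width: 0.0876
```

```bash
cat >> h.py <<'E'
from scipy.spatial.transform import Rotation as Ro
def wcap():
    s=get_state(); c=capture("wrist")
    T=np.eye(4);T[:3,:3]=Ro.from_euler('xyz',s["eef_rot"],degrees=True).as_matrix();T[:3,3]=s["tcp_pos"]
    W=np.linalg.inv(T@np.array(c["mount"])); c=dict(c); c["rvec"]=cv2.Rodrigues(W[:3,:3])[0]; c["tvec"]=W[:3,3]; return c
E
python3 - <<'E'
from h import *
import pickle
c=wcap(); pickle.dump(c,open('w1.pkl','wb')); cv2.imwrite('pics/w1.png',cv2.resize(c["pixels"],(768,576)))
print(get_state()["joints"])
im=c["pixels"];X=cloud(c);hsv=cv2.cvtColor(im,cv2.COLOR_BGR2HSV)
k=(hsv[...,2]<90)&(X[...,2]>.055)&(X[...,2]<.09)&(np.hypot(X[...,0]-.593,X[...,1]+.154)<.05)
t=k&(X[...,2]>.0755)
for m in (k,t):
    q=np.array([ray(c,u,v,.079)[:2] for u,v in np.argwhere(m)[:,::-1]]); r=cv2.minAreaRect((q*1000).astype(np.float32)); print(m.sum(),r,cv2.boxPoints(r).round(1).tolist())
E
```

```text
[ 3.83136217e+00  1.67590108e+01 -1.16942603e+01 -1.06314077e-02
 -6.15226374e+01 -2.00900761e+01]
727 ((594.6957397460938, -159.55743408203125), (54.13507080078125, 13.247468948364258), 73.85722351074219) [[580.7999877929688, -183.6999969482422], [593.5, -187.39999389648438], [608.5999755859375, -135.39999389648438], [595.9000244140625, -131.6999969482422]]
663 ((595.3080444335938, -157.44195556640625), (49.7304573059082, 13.247469902038574), 73.85721588134766) [[582.0, -179.5], [594.7999877929688, -183.1999969482422], [608.5999755859375, -135.39999389648438], [595.9000244140625, -131.6999969482422]]
```

View pics/w1.png

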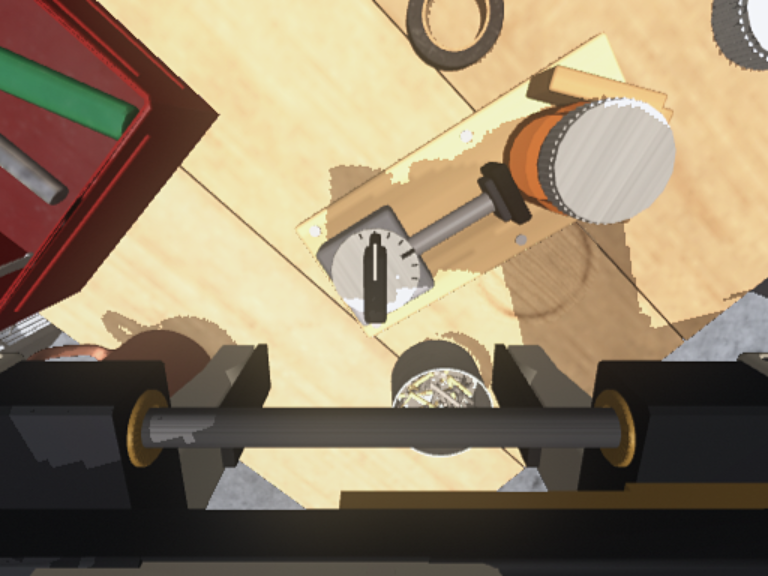

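Run:
```python
from h import *
import pickle
for f,(a,b,e,d) in (('w1.pkl',(150,215,205,300)),('top0.pkl',(130,180,225,275))):
    c=pickle.load(open(f,'rb')); im=c["pixels"];X=cloud(c);hsv=cv2.cvtColor(im,cv2.COLOR_BGR2HSV)
    # housing top: z in .035-.052 near knob, fill knob occlusion by convex hull
    m=(X[...,2]>.036)&(X[...,2]<.054)&(np.hypot(X[...,0]-.594,X[...,1]+.155)<.06)&(hsv[...,1]<60)
    m=cv2.morphologyEx(m.astype(np.uint8),cv2.MORPH_OPEN,np.ones((3,3)))
    q=np.array([ray(c,u,v,.045)[:2] for u,v in np.argwhere(m)[:,::-1]]); r=cv2.minAreaRect((q*1000).astype(np.float32)); print(f,m.sum(),r)
    # cap top
    m=(X[...,2]>.1)&(X[...,2]<.112)&(np.hypot(X[...,0]-.46,X[...,1]+.191)<.04)
    q=np.array([ray(c,u,v,.106)[:2] for u,v in np.argwhere(m)[:,::-1]]); print('cap',m.sum(),cv2.minEnclosingCircle((q*1000).astype(np.float32)), np.median(X[m][:,2]))
    h,w=im.shape[:2]
c=pickle.load(open('w1.pkl','rb'));cv2.imwrite('pics/w1c.png',cv2.resize(c["pixels"][120:230,190:380],(800,463),interpolation=cv2.INTER_CUBIC))
print(ray(c,416/1.5*1,250/1.5,.045))
```

```text
w1.pkl 3051 ((580.7914428710938, -160.24258422851562), (91.26142883300781, 63.08384323120117), 14.980681419372559)
cap 5547 ((463.7037658691406, -191.27500915527344), 31.431013107299805) 0.10700443427266294
top0.pkl 656 ((580.198486328125, -158.10585021972656), (91.69515228271484, 62.147396087646484), 14.471955299377441)
cap 757 ((462.0135192871094, -190.43894958496094), 30.394269943237305) 0.10531798205053149
[ 0.56591497 -0.16123992  0.045     ]
```

View pics/w1c.png

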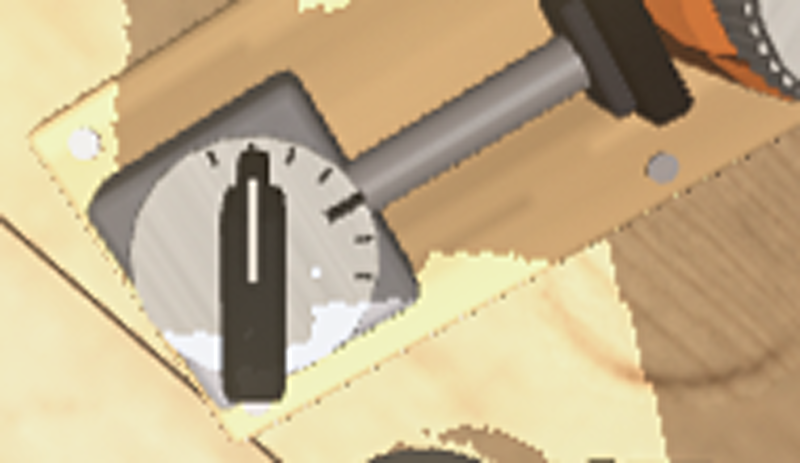

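Run:
```python
from h import *
import pickle
c=pickle.load(open('w1.pkl','rb'));g=4.2105
f=lambda u,v,z:ray(c,190+u/g,120+v/g,z)[:2]*1000
print('dial edges',f(130,255,.045),f(380,250,.045),f(252,138,.045))
print('axis by tip',f(252,150,.079),f(252,402,.079), 'index line',f(330,216,.045),f(364,199,.045))
from scipy.optimize import least_squares
P3=np.array([f(*p,.045) for p in [(131,260),(380,250),(180,160),(320,160),(360,190),(377,290),(145,205),(210,143),(290,143)]])
r=least_squares(lambda a:np.hypot(*(P3-a[:2]).T)-a[2],[594,-155,30]); print(r.x,r.fun.round(1))
```

```text
dial edges [ 624.19490361 -163.40053999] [ 566.47493662 -147.7699132 ] [ 588.13432748 -182.24913183]
axis by tip [ 586.66786266 -185.74861276] [ 602.60379038 -132.1611674 ] index line [ 575.71173101 -159.18340469] [ 566.91294717 -160.90109107]
[ 595.87644365 -153.3353036    29.9540851 ] [-0.1 -0.   0.4 -0.9  0.3  0.2 -0.4  0.6 -0.1]
```

```bash
python3 -c "
from h import *
move(.595,-.154,.117,73.8)"
```

```text
t 2.575 pos [ 0.5927 -0.1525  0.2415] rot [-9.002e+01 -2.000e-02  7.374e+01] q [  3.8  16.8 -11.7  -0.  -61.5 -20.1] w 0.0874 F [-0.   0.2 -0. ] M [ 0.11 -0.04  0.  ]
tx -0.0008 ty 0.1245 tz -0.0026 turn -0.06
```

Emit:
apply_moves(
  rows=[
    [[0,0.02,-0.001],0],
    [[-0.001,0.05,-0.0025],0],
    [[-0.001,0.08,-0.0025],0],
    [[-0.001,0.1,-0.0025],0],
    [[-0.001,0.115,-0.0025],0],
    [[-0.001,0.121,-0.0025],0],
    [[-0.001,0.1245,-0.0025],0],
    [[-0.001,0.1245,-0.0025],0],
    [[-0.001,0.1245,-0.0025],0],
  ],
)

```text
time_s: 3.7
tcp_pos: [0.5954, -0.1551, 0.1173]
eef_rot: [-90.1, -0.0, 73.7]
contact_force: [-0.5, 0.1, 1.1]
gripper_width: 0.0875
```

Run:
```python
from h import *
import pickle
move(.595,-.154,.117,73.8)
c=wcap(); pickle.dump(c,open('w2.pkl','wb')); cv2.imwrite('pics/w2.png',cv2.resize(c["pixels"],(768,576)))
c=capture("top");cv2.imwrite('pics/t2.png',cv2.resize(c["pixels"][90:260,160:340],(635,600),interpolation=cv2.INTER_CUBIC))
```

```text
t 3.7 pos [ 0.5954 -0.1551  0.1173] rot [-9.006e+01 -2.000e-02  7.366e+01] q [  3.6  24.2 -19.1   0.  -46.7 -19.9] w 0.0875 F [-0.5  0.1  1.1] M [ 0.09 -0.03  0.03]
tx 0.0010 ty 0.0003 tz 0.0007 turn -0.14
```

View pics/w2.png

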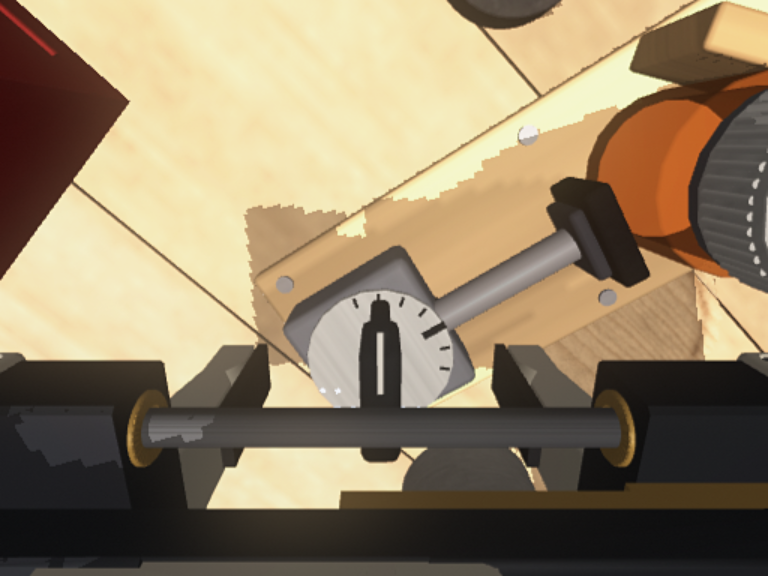

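View pics/t2.png

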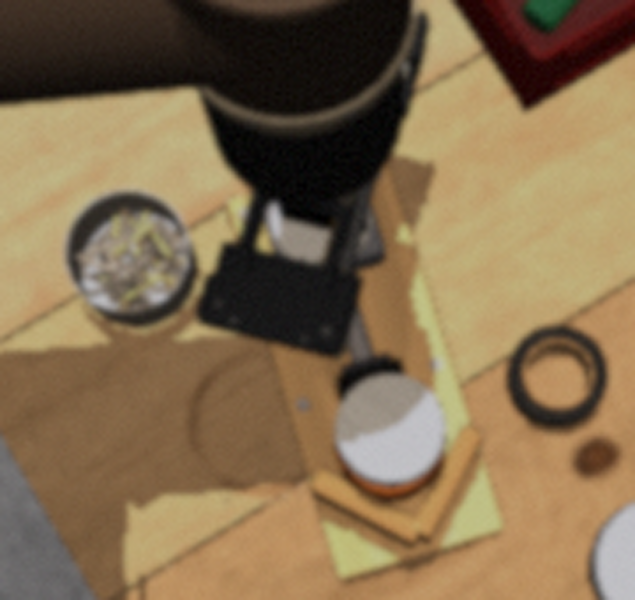

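Run:
```python
from h import *
import pickle
from scipy.optimize import least_squares
c=pickle.load(open('w2.pkl','rb'))
P3=np.array([ray(c,u/1.5,v/1.5,.045)[:2]*1000 for u,v in [(308,355),(453,355),(345,300),(415,300),(437,318),(324,318),(366,291),(395,291)]])
r=least_squares(lambda a:np.hypot(*(P3-a[:2]).T)-a[2],[594,-155,30]); print(r.x,r.fun.round(1))
a=ray(c,424/1.5,336/1.5,.045)[:2]*1000;b=ray(c,445/1.5,325/1.5,.045)[:2]*1000
print(a,b, np.degrees(np.arctan2(*(r.x[:2]-a)[::-1])),np.degrees(np.arctan2(*(r.x[:2]-b)[::-1])))
```

```text
[ 596.11808263 -154.04117284   29.44612517] [ 0.2  0.3 -0.2 -0.3 -0.5 -0.6  0.6  0.6]
[ 576.35333335 -159.05676582] [ 567.09018579 -161.3205144 ] 14.239068717148122 14.077787989926001
```

Emit:
apply_moves(
  rows=[
    [[0,0,0],0],
    [[0,0,0],0],
    [[0,0,0],0],
    [[0,0,0],0],
    [[0,0,0],0],
    [[0,0,0],0],
    [[0,0,0],0],
    [[0,0,0],0],
  ],
  gripper=0,
  grip_force=12,
)

```text
time_s: 4.8
tcp_pos: [0.5956, -0.1552, 0.1168]
eef_rot: [-90.1, -0.0, 73.7]
contact_force: [2.3, -4.4, -6.7]
gripper_width: 0.0139
```

Emit:
apply_moves(
  rows=[
    [[0,0,0],0],
    [[0,0,0],0],
    [[0,0,0],2],
    [[0,0,0],6],
    [[0,0,0],10],
    [[0,0,0],14],
    [[0,0,0],18],
    [[0,0,0],22],
    [[0,0,0],26],
    [[0,0,0],30],
    [[0,0,0],34],
    [[0,0,0],38],
    [[0,0,0],42],
    [[0,0,0],46],
    [[0,0,0],50],
    [[0,0,0],53],
    [[0,0,0],56],
    [[0,0,0],58],
    [[0,0,0],58],
    [[0,0,0],58],
  ],
  grip_force=50,
)

```text
time_s: 7.3
tcp_pos: [0.5952, -0.1548, 0.1167]
eef_rot: [-90.0, -0.0, 15.7]
contact_force: [1.9, 3.3, -0.3]
gripper_width: 0.0141
```

Run:
```python
from h import *
import pickle
move(.596,-.154,.117,14.5)
c=wcap(); pickle.dump(c,open('w3.pkl','wb')); cv2.imwrite('pics/w3.png',cv2.resize(c["pixels"],(768,576)))
```

```text
t 7.3 pos [ 0.5952 -0.1548  0.1167] rot [-8.999e+01 -2.000e-02  1.568e+01] q [  3.6  24.2 -19.1  -0.  -46.7 -77.9] w 0.0141 F [ 1.9  3.3 -0.3] M [ 1.01 -1.06  0.04]
tx 0.0010 ty -0.0003 tz 0.0006 turn 1.18
```

View pics/w3.png

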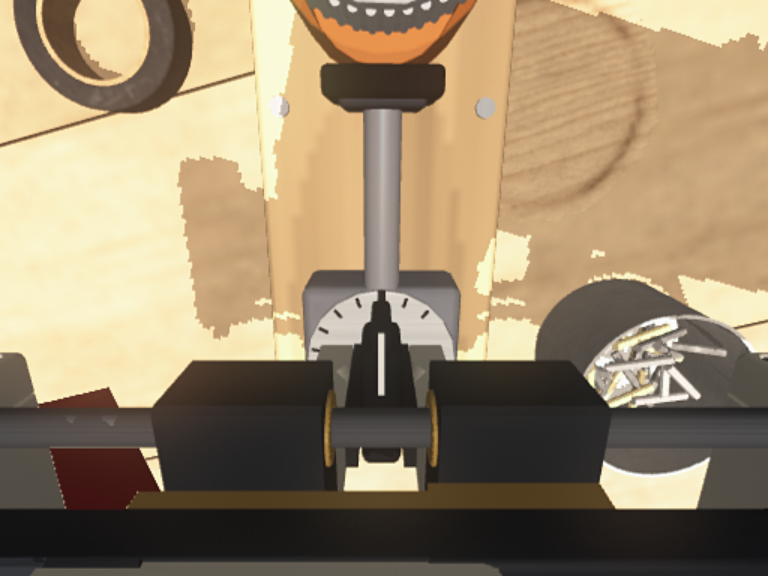

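Run:
```python
from h import *
import pickle
c=pickle.load(open('w3.pkl','rb'))
cv2.imwrite('pics/w3c.png',cv2.resize(c["pixels"][170:280,200:310],(600,600),interpolation=cv2.INTER_CUBIC))
# shaft direction from cloud edges
im=c["pixels"];X=cloud(c)
g=cv2.cvtColor(im,cv2.COLOR_BGR2GRAY).astype(int)
hsv=cv2.cvtColor(im,cv2.COLOR_BGR2HSV)
for v in range(75,190,15):
    row=hsv[v,225:285,1]; u=np.where(row<60)[0]+225; print(v,u.min(),u.max(),(u.min()+u.max())/2)
```

```text
75 243 267 255.0
90 243 266 254.5
105 243 266 254.5
120 243 266 254.5
135 243 265 254.0
150 243 265 254.0
165 243 265 254.0
180 239 265 252.0
```

View pics/w3c.png

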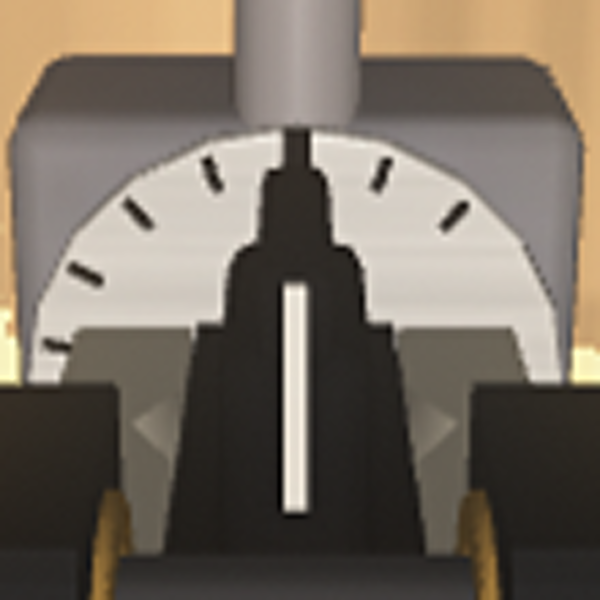

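Pointer is at column 294 in the crop and the index line at 297, so about 0.6° remains. I'll nudge it by 0.8°, release and retreat.

Emit:
apply_moves(
  rows=[
    [[0,0,0],0.8],
    [[0,0,0],0.8],
    [[0,0,0],0.8],
  ],
)

```text
time_s: 7.72
tcp_pos: [0.5952, -0.1548, 0.1167]
eef_rot: [-90.0, -0.0, 14.9]
contact_force: [2.9, 4.4, -0.3]
gripper_width: 0.0134
```

Emit:
apply_moves(
  rows=[
    [[0,0,0],0],
    [[0,0,0],0],
    [[0,0,0],0],
    [[0,0,0],0],
    [[0,0,0],0],
    [[0,0,0],0],
    [[0,-0.02,0],0],
    [[0,-0.06,0],0],
    [[0,-0.1,0],0],
    [[0,-0.12,0],0],
    [[0,-0.12,0],0],
    [[0,-0.12,0],0],
  ],
  gripper=1,
)

```text
time_s: 9.22
tcp_pos: [0.5946, -0.155, 0.2359]
eef_rot: [-90.0, 0.1, 14.9]
contact_force: [0.8, 0.1, -1.3]
gripper_width: 0.0874
```

Run:
```python
from h import *
import pickle
move(.596,-.154,.117,14.5)
c=wcap(); pickle.dump(c,open('w4.pkl','wb')); cv2.imwrite('pics/w4.png',cv2.resize(c["pixels"],(768,576)))
cv2.imwrite('pics/w4c.png',cv2.resize(c["pixels"][130:230,205:305],(600,600),interpolation=cv2.INTER_CUBIC))
X=cloud(c)
m=(X[...,2]>.1)&(X[...,2]<.112)&(np.hypot(X[...,0]-.46,X[...,1]+.191)<.04)
q=np.array([ray(c,u,v,.106)[:2] for u,v in np.argwhere(m)[:,::-1]]); print('cap',m.sum(),cv2.minEnclosingCircle((q*1000).astype(np.float32)), np.median(X[m][:,2]))
```

```text
t 9.225 pos [ 0.5946 -0.155   0.2359] rot [-8.997e+01  5.000e-02  1.485e+01] q [  3.6  17.3 -11.7  -0.  -61.  -78.7] w 0.0874 F [ 0.8  0.1 -1.3] M [ 0.1  -0.13  0.01]
tx 0.0016 ty 0.1189 tz 0.0006 turn 0.35
cap 4278 ((462.4954528808594, -191.30007934570312), 30.071340560913086) 0.10700865791778613
```

View pics/w4c.png

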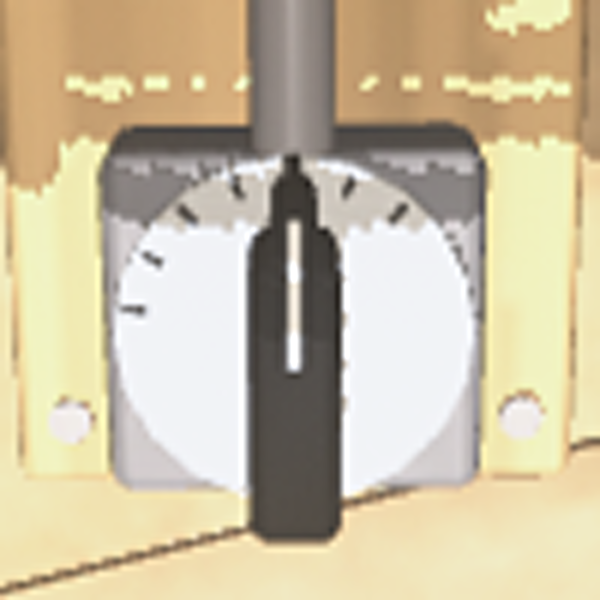

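View pics/w4.png

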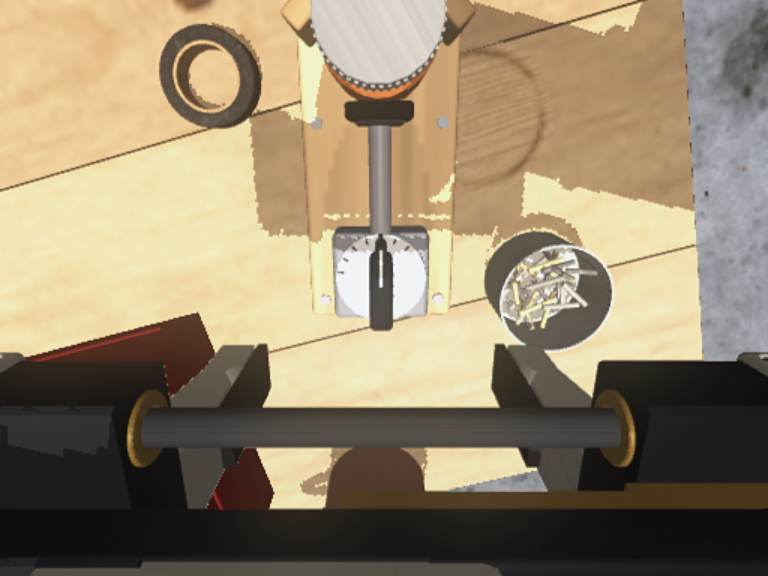

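Emit:
apply_moves(
  rows=[
    [[-0.02,0,0],0],
    [[-0.06,0,0],0],
    [[-0.1,0,0],0],
    [[-0.13,0,0],0],
    [[-0.138,0,-0.0005],0],
    [[-0.138,0,-0.0005],0],
    [[-0.138,0,-0.0005],0],
  ],
)

```text
time_s: 10.15
tcp_pos: [0.4626, -0.1908, 0.2364]
eef_rot: [-90.0, 0.0, 14.9]
contact_force: [0.9, -0.8, 0.8]
gripper_width: 0.0873
```

Run:
```python
from h import *
import pickle
c=wcap(); pickle.dump(c,open('w5.pkl','wb')); cv2.imwrite('pics/w5.png',cv2.resize(c["pixels"],(768,576)))
X=cloud(c)
m=((X[...,2]>.1)&(X[...,2]<.115)&(np.hypot(X[...,0]-.46,X[...,1]+.191)<.045)).astype(np.uint8)
k=max(cv2.findContours(m,cv2.RETR_EXTERNAL,cv2.CHAIN_APPROX_NONE)[0],key=len).reshape(-1,2)
q=np.array([ray(c,u,v,.106)[:2] for u,v in k]);e=cv2.fitEllipse((q*1000).astype(np.float32)); print('cap',m.sum(),cv2.minEnclosingCircle((q*1000).astype(np.float32)),e, np.median(X[m>0][:,2]))
move(e[0][0]/1000,e[0][1]/1000,.144,14.9)
```

```text
cap 4257 ((460.11663818359375, -191.97970581054688), 30.868419647216797) ((460.37823486328125, -192.01519775390625), (58.984535217285156, 60.42750549316406), 104.34548950195312) 0.10699089681230824
t 10.2 pos [ 0.4626 -0.1908  0.2363] rot [-9.000e+01  3.000e-02  1.489e+01] q [  0.1   6.7 -25.6   0.  -57.8 -75.2] w 0.0876 F [ 0.4 -0.3 -0.6] M [ 0.   -0.15  0.04]
tx -0.0025 ty 0.0923 tz -0.0006 turn -0.01
```

View pics/w5.png

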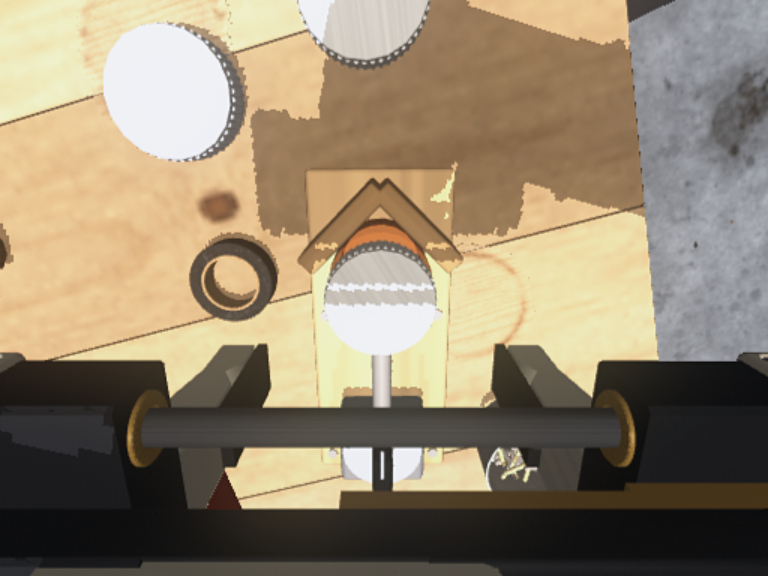

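Emit:
apply_moves(
  rows=[
    [[-0.0024,0.02,0],0],
    [[-0.0024,0.05,0],0],
    [[-0.0024,0.075,0],0],
    [[-0.0024,0.087,-0.0003],0],
    [[-0.0024,0.092,-0.0003],0],
    [[-0.0024,0.092,-0.0003],0],
    [[-0.0024,0.092,-0.0003],0],
  ],
)

```text
time_s: 11.08
tcp_pos: [0.4601, -0.1919, 0.1454]
eef_rot: [-90.0, -0.1, 14.9]
contact_force: [-0.3, -0.3, -0.8]
gripper_width: 0.0874
```

Run:
```python
from h import *
import pickle
move(.4603,-.1916,.144,14.9)
c=wcap(); pickle.dump(c,open('w6.pkl','wb')); cv2.imwrite('pics/w6.png',cv2.resize(c["pixels"],(768,576)))
s=capture("side"); pickle.dump(s,open('side1.pkl','wb')); cv2.imwrite('pics/side1.png',cv2.resize(s["pixels"][150:260,180:330],(800,587),interpolation=cv2.INTER_CUBIC))
```

```text
t 11.075 pos [ 0.4601 -0.1919  0.1454] rot [-9.003e+01 -7.000e-02  1.487e+01] q [ -0.   12.7 -32.3   0.  -44.9 -75.1] w 0.0874 F [-0.3 -0.3 -0.8] M [ 0.09 -0.11  0.03]
tx 0.0003 ty 0.0014 tz 0.0002 turn -0.03
```

View pics/w6.png

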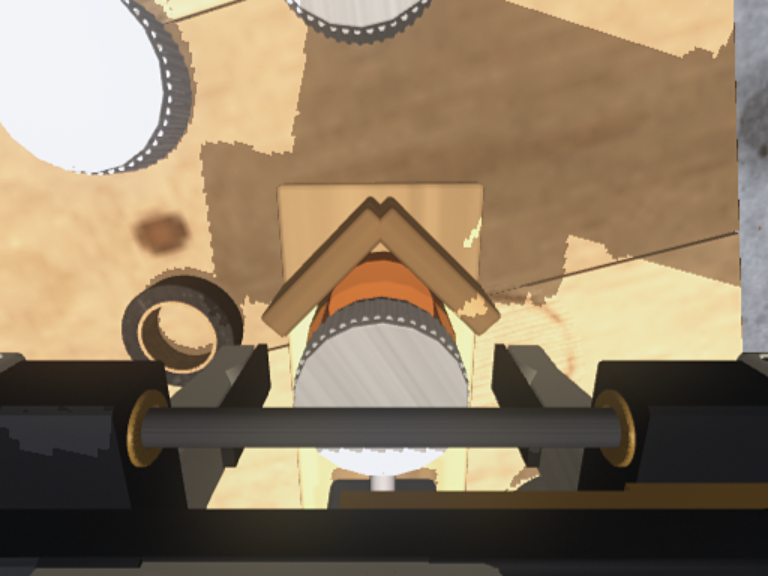

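View pics/side1.png

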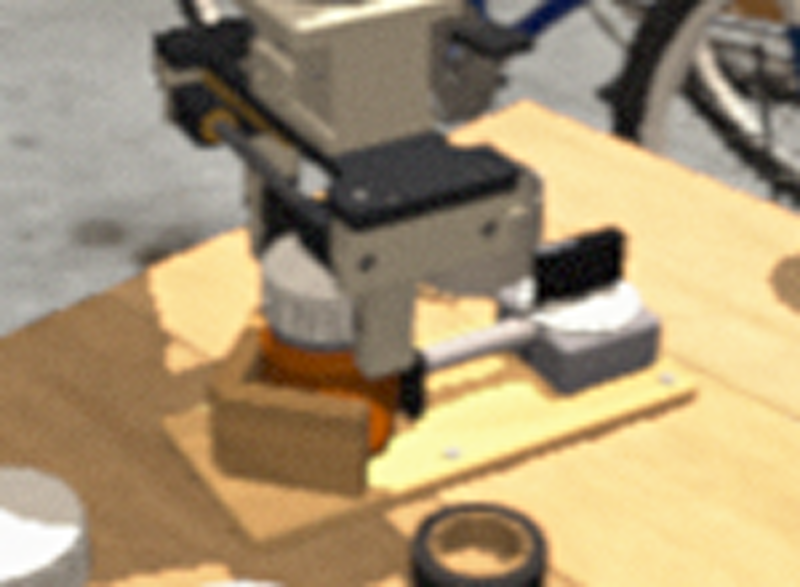

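Run:
```python
from h import *
import pickle
from scipy.optimize import least_squares
c=pickle.load(open('w6.pkl','rb'))
cv2.imwrite('pics/w6c.png',cv2.resize(c["pixels"][190:325,185:325],(700,675)[:2])[:600])
P3=np.array([ray(c,u/1.5,v/1.5,.106)[:2]*1000 for u,v in [(295,392),(468,392),(310,358),(454,358),(340,331),(422,331),(381,321),(340,462),(420,462),(381,475)]])
r=least_squares(lambda a:np.hypot(*(P3-a[:2]).T)-a[2],[460,-191,30]); print(r.x,r.fun.round(1))
```

```text
[ 460.69023963 -191.59822073   29.1293927 ] [ 0.2  0.3 -0.5 -0.2  0.1 -0.   0.3 -0.4 -0.9  1.1]
```

Emit:
apply_moves(
  rows=[
    [[0,0,0],0],
    [[0,0,0],0],
    [[0,0,0],0],
    [[0,0,0],0],
    [[0,0,0],0],
    [[0,0,0],0],
  ],
  gripper=0,
  grip_force=10,
)

```text
time_s: 11.92
tcp_pos: [0.4596, -0.1919, 0.1447]
eef_rot: [-90.0, 0.0, 14.9]
contact_force: [0.1, 0.6, 1.2]
gripper_width: 0.0597
```

Emit:
apply_moves(
  rows=[
    [[0,0,0],0],
    [[0,0,0],0],
    [[0,0,0],-1],
    [[0,0,0],-4],
    [[0,0,0],-7],
    [[0,0,0],-10],
    [[0,0,0],-13],
    [[0,0,0],-16],
    [[0,0,0],-19],
    [[0,0,0],-20],
  ],
  grip_force=45,
)

```text
time_s: 13.18
tcp_pos: [0.4597, -0.1922, 0.1447]
eef_rot: [-90.0, -0.0, 34.9]
contact_force: [1.2, -2.5, -0.6]
gripper_width: 0.0596
```

Run:
```python
from h import *
import pickle
move(.4603,-.1916,.144,14.9)
c=wcap(); pickle.dump(c,open('w7.pkl','wb')); cv2.imwrite('pics/w7.png',cv2.resize(c["pixels"],(768,576)))
s=capture("side"); pickle.dump(s,open('side2.pkl','wb')); cv2.imwrite('pics/side2.png',cv2.resize(s["pixels"][170:250,200:310],(800,582),interpolation=cv2.INTER_CUBIC))
```

```text
t 13.175 pos [ 0.4597 -0.1922  0.1447] rot [-9.003e+01 -1.000e-02  3.490e+01] q [ -0.   12.7 -32.4   0.  -44.9 -55.1] w 0.0596 F [ 1.2 -2.5 -0.6] M [-1.1  -0.39 -0.36]
tx 0.0008 ty 0.0007 tz 0.0001 turn 20.00
```

View pics/w7.png

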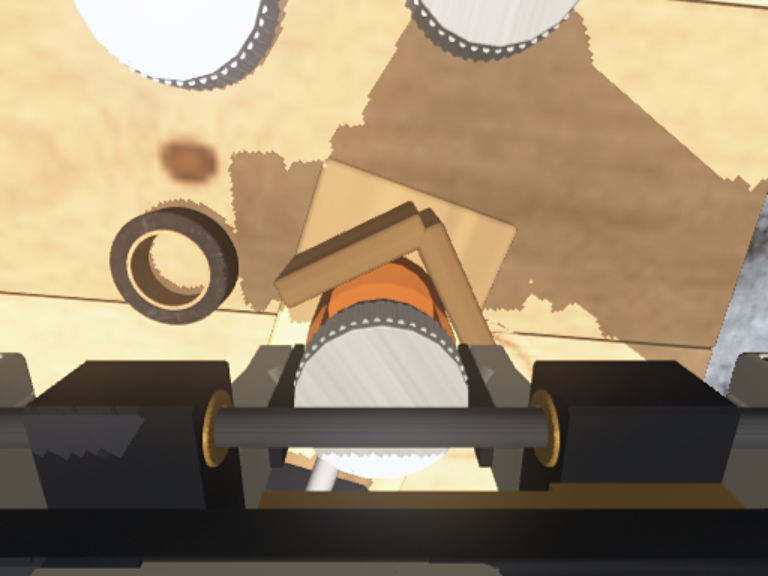

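View pics/side2.png

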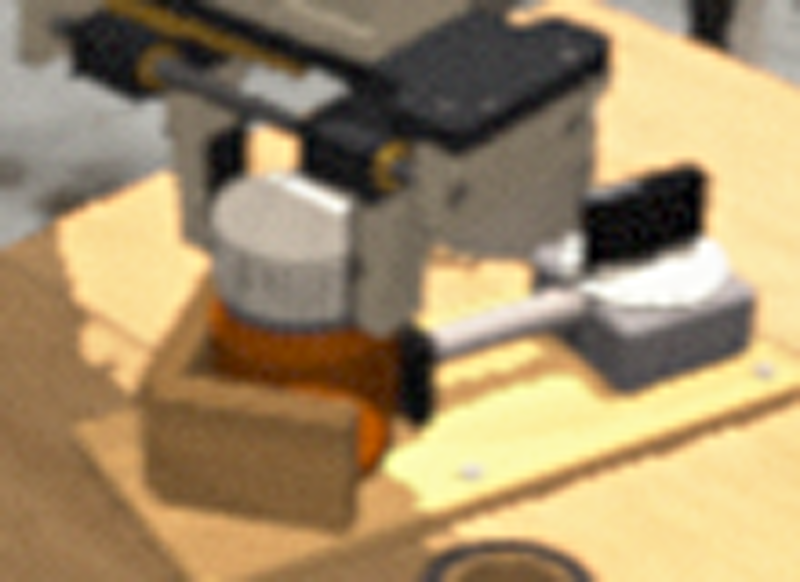

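Emit:
apply_moves(
  rows=[
    [[0,0,0],-2],
    [[0,0,0],-5],
    [[0,0,0],-8],
    [[0,0,0],-11],
    [[0,0,0],-14],
    [[0,0,0],-17],
    [[0,0,0],-20],
    [[0,0,0],-23],
    [[0,0,0],-26],
    [[0,0,0],-29],
    [[0,0,0],-32],
    [[0,0,0],-35],
    [[0,0,0],-38],
    [[0,0,0],-41],
    [[0,0,0],-44],
    [[0,0,0],-46],
    [[0,0,0],-46],
    [[0,0,0],-46],
  ],
)

```text
time_s: 15.52
tcp_pos: [0.4603, -0.1923, 0.1448]
eef_rot: [-90.1, 0.0, 80.9]
contact_force: [3.5, -6.9, -3.5]
gripper_width: 0.0595
```

Run:
```python
from h import *
import pickle
move(.4603,-.1916,.144,80.9)
c=wcap(); pickle.dump(c,open('w8.pkl','wb')); cv2.imwrite('pics/w8.png',cv2.resize(c["pixels"],(768,576)))
s=capture("side"); pickle.dump(s,open('side3.pkl','wb')); cv2.imwrite('pics/side3.png',cv2.resize(s["pixels"][170:250,200:310],(800,582),interpolation=cv2.INTER_CUBIC))
```

```text
t 15.525 pos [ 0.4603 -0.1923  0.1448] rot [-9.008e+01  3.000e-02  8.094e+01] q [ -0.   12.7 -32.4   0.1 -44.8  -9.1] w 0.0595 F [ 3.5 -6.9 -3.5] M [-2.35 -1.17 -0.28]
tx 0.0007 ty 0.0008 tz 0.0001 turn 0.04
```

View pics/w8.png

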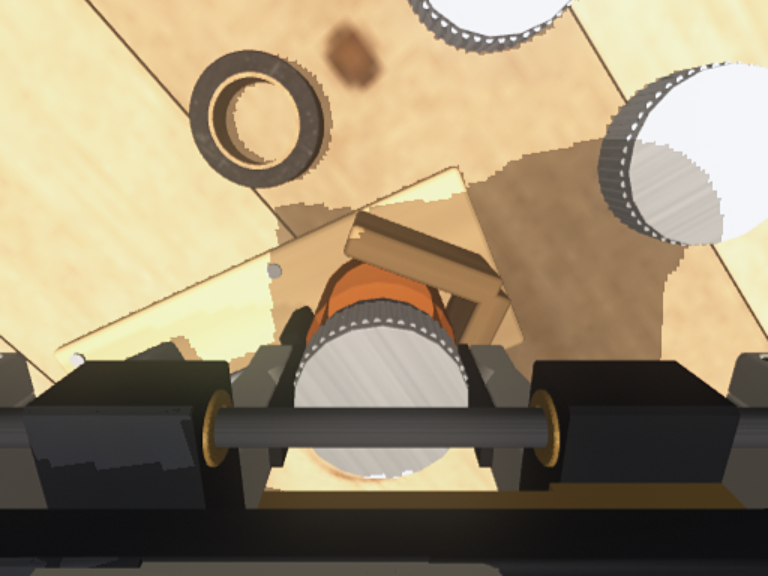

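View pics/side3.png

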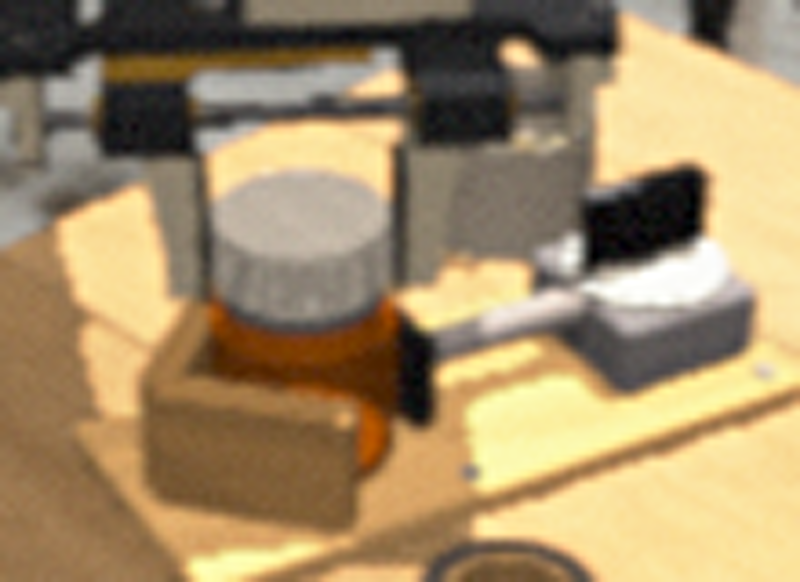

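Emit:
apply_moves(
  rows=[
    [[-0.0004,0,-0.0003],0],
    [[-0.0004,0,-0.0003],0],
    [[-0.0004,-0.002,-0.0003],0],
    [[-0.0004,-0.004,-0.0003],0],
    [[-0.0004,-0.004,-0.0003],0],
  ],
)

```text
time_s: 16.25
tcp_pos: [0.4594, -0.192, 0.1485]
eef_rot: [-89.9, -0.0, 80.9]
contact_force: [-0.9, 0.5, -0.5]
gripper_width: 0.0594
```

Lifting 4 mm met only 0.5 N, which is past the 2 mm of play, so the thread is free. I'll continue to 40 mm.

Emit:
apply_moves(
  rows=[
    [[0,-0.003,0],0],
    [[0,-0.008,0],0],
    [[0,-0.013,0],0],
    [[0,-0.018,0],0],
    [[0,-0.023,0],0],
    [[0,-0.028,0],0],
    [[0,-0.032,0],0],
    [[0,-0.035,0],0],
    [[0,-0.036,0],0],
    [[0,-0.036,0],0],
    [[0,-0.036,0],0],
  ],
)

```text
time_s: 17.62
tcp_pos: [0.4597, -0.1923, 0.1845]
eef_rot: [-90.0, -0.0, 80.9]
contact_force: [-0.4, 0.2, -0.4]
gripper_width: 0.0592
```

Run:
```python
from h import *
import pickle
move(.4603,-.1916,.184,80.9)
c=wcap(); pickle.dump(c,open('w9.pkl','wb')); cv2.imwrite('pics/w9.png',cv2.resize(c["pixels"],(768,576)))
s=capture("side"); pickle.dump(s,open('side4.pkl','wb')); cv2.imwrite('pics/side4.png',cv2.resize(s["pixels"][160:250,200:320],(800,600),interpolation=cv2.INTER_CUBIC))
X=cloud(s);hsv=cv2.cvtColor(s["pixels"],cv2.COLOR_BGR2HSV)
# vertical profile down a column through the cap/jar axis
u=int(proj(s,[.46,-.192,.1])[0,0]); 
for v in range(170,235,2): print(v,X[v,u].round(3),hsv[v,u])
```

```text
t 17.625 pos [ 0.4597 -0.1923  0.1845] rot [-89.99  -0.    80.86] q [ -0.1   9.8 -29.7  -0.  -50.5  -9.1] w 0.0592 F [-0.4  0.2 -0.4] M [ 0.08 -0.06  0.03]
tx 0.0008 ty 0.0005 tz -0.0004 turn -0.04
170 [ 0.454 -0.222  0.197] [ 19  19 108]
172 [ 0.88   1.701 -0.779] [ 21  26 164]
174 [ 0.871  1.663 -0.778] [14 65 43]
176 [ 0.871  1.664 -0.797] [173  30  34]
178 [ 0.869  1.655 -0.811] [ 21  39 111]
180 [ 0.465 -0.172  0.146] [ 15  37 194]
182 [ 0.463 -0.182  0.146] [ 17  36 190]
184 [ 0.46  -0.192  0.146] [ 17  38 200]
186 [ 0.459 -0.2    0.145] [ 15  37 195]
188 [ 0.456 -0.212  0.147] [ 18  37 194]
190 [ 0.454 -0.219  0.146] [ 17  40 180]
192 [ 0.453 -0.222  0.142] [ 16  39 144]
194 [ 0.454 -0.22   0.136] [ 14  37 145]
196 [ 0.453 -0.221  0.131] [ 18  33 139]
198 [ 0.454 -0.219  0.125] [ 14  43 141]
200 [ 0.463 -0.176  0.093] [ 14 191 116]
202 [ 0.464 -0.174  0.087] [ 14 210  97]
204 [ 0.456 -0.21   0.103] [ 13 237 113]
206 [ 0.456 -0.209  0.097] [ 14 255  84]
208 [ 0.456 -0.209  0.092] [ 13 233 103]
210 [ 0.454 -0.216  0.09 ] [ 14 255  90]
212 [ 0.455 -0.21   0.081] [13 64 99]
214 [ 0.453 -0.22   0.082] [80 10 77]
216 [ 0.455 -0.213  0.072] [ 12 188 118]
218 [ 0.454 -0.217  0.069] [ 15 255 121]
220 [ 0.452 -0.223  0.067] [ 15 255  99]
222 [ 0.453 -0.22   0.059] [ 15 255 108]
224 [ 0.452 -0.226  0.058] [ 15 160 167]
226 [ 0.45  -0.233  0.057] [ 16 144 158]
228 [ 0.449 -0.238  0.055] [ 16 138 120]
230 [ 0.449 -0.238  0.049] [ 17 139 123]
232 [ 0.449 -0.237  0.043] [ 16 142 131]
234 [ 0.449 -0.238  0.038] [ 16 153 127]
```

View pics/side4.png

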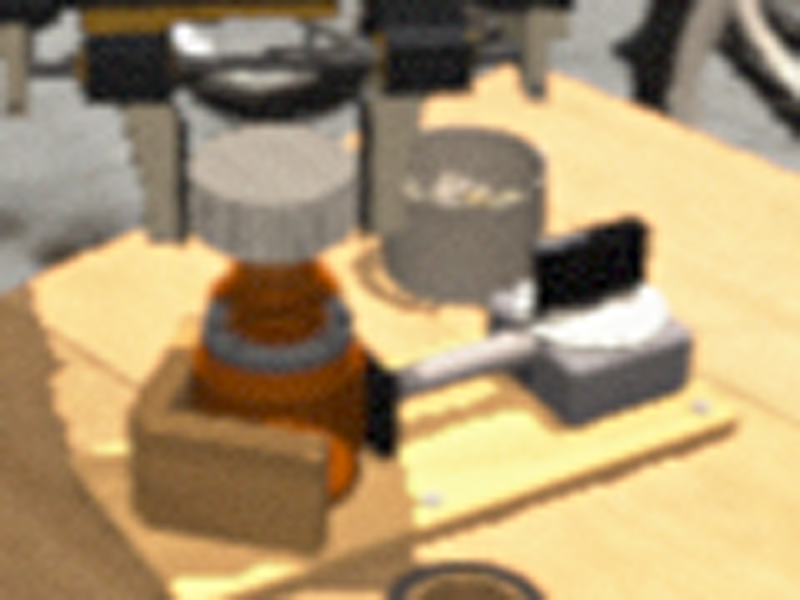

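View pics/w9.png

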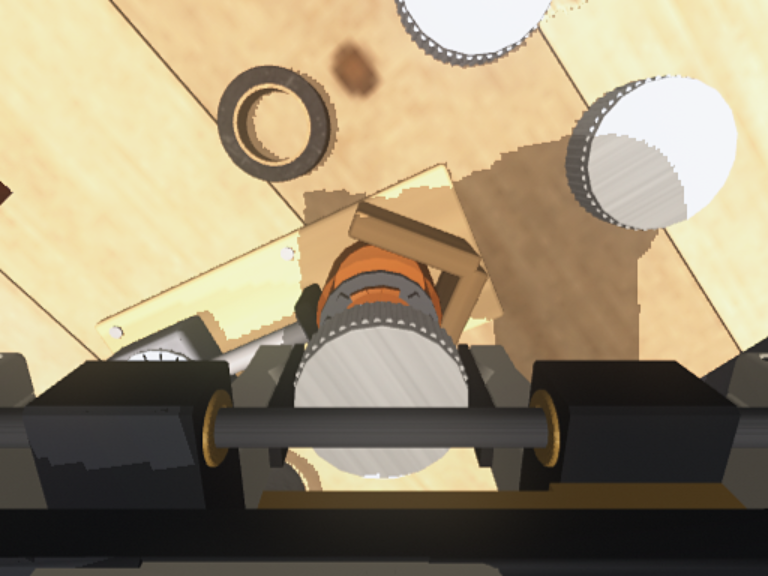

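The cap is level, with its top at 0.146 m (so its lower edge at 0.122 m) against the mouth at about 0.102 m. The jar and collar stayed in the clamp and the knob hasn't moved. Handing in.

```bash
python3 -c "
from plant import close_job
print(close_job())"
```

```text
the job is handed in; nothing more can be done
None
```

The jar is braced, the cap is off, and I handed the job in at about 17.7 s with the gripper still holding the cap just above the jar.

- **Knob:** I turned it about 59° clockwise. After release, the wrist close-up showed its pointed end on the long index line.
- **Cap:** I unscrewed it 66° (1.15 rad) anticlockwise at constant height. The brushed texture on the cap kept its direction relative to the gripper, so it did not slip in the grip. Side force reached about 8 N towards the end of the turn, and I eased it off before lifting.
- **Lift:** The cap came up freely, with under 1 N of force, so the thread had let go. It is level, with its lower edge at about 0.122 m against the mouth at about 0.102 m, which is 2 cm clear.
- **Surroundings:** In the last pictures the jar and its grey collar are still in the clamp, the knob is still at its mark, and the tape and tin look undisturbed.
- **Not confirmed:** I had no direct mark to show that the jar did not turn. I infer it from the clamp being at its mark, the jar's unchanged position and the free lift.
- **Disagreement:** The top and wrist cameras differed by 2 to 3 mm on positions. I used values in between or the closer wrist view, and both grasps came out centred.

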